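Shim the rocking gel tank

ROBOT

A 6-joint arm with a two-finger parallel gripper is mounted at the origin on the work surface. World frame = base frame: x ahead of the robot, y to its left, z up, the work surface at z = 0. Lengths are in mm, angles in rad, forces in N, time in s.
With the tool pointing down it reaches from about 400 to 925 mm from the base axis. Payload 12.5 kg.
Tool frame: the origin (TCP) lies where the fingers leave the gripper's body, on its centre line; the fingertips stand 78 mm ahead of it and the grasp point (between the pads) lies 59 mm ahead of it (env.tip_extent is the distance from the TCP to the fingertips, in mm); z points along the fingers, y is the direction in which the jaws open and shut (so a half turn about z gives the same grasp; the last joint's range is limited). The gripper opens to 95 mm and grips with 3 to 60 N. Pads are 20 mm wide; open, the fingers measure 119 mm over their backs; the gripper's body (75 mm by 180 mm) begins 59 mm behind the grasp point.
Start: joints at [1, 0.491, 1.559, -0, 1.092, -0.106], TCP at [280.136, 558.714, 292.261] pointing down, gripper open.
Joint ranges: [-3.1, 3.1], [-0.84, 2.19], [0.05, 2.79], [-1.13, 4.28], [0.06, 2.93], [-2.69, 2.69]. Speed limits (rad/s): [2.22, 2.22, 2.79, 3.14, 3.14, 3.14].

INTERFACE

Orientations are given as [roll, pitch, yaw] about the fixed x, y, z axes, in that order (R = Rz(yaw) Ry(pitch) Rx(roll)).
In Python, from cell import env gives the robot as it stands. The module is installed in compiled form; this text tells all that it offers.
- The arm moves only by the tool play_rows, never from a script. Its argument "targets" is a list of rows, each an object with "linear": the shift along the tool's x, y, z in mm, a list of three; "turn": the turn about the tool's z in rad. A call has 1 to 20 rows; each row is the pose to reach, as a shift and turn from the pose commanded when the call began, along the tool's axes at that moment; what a row does not reach only later rows make up. A row lasts 1/8 s, in which the tool goes at most 62.5 mm and 10.7 degrees, less where a joint would pass 70% of its speed; a pose out of reach is approached as far as the arm can. A call with a gripper value outside its range is refused whole. "hand" is the finger opening in mm, from 0 to 95.1, set as the call begins (left out, the last holds). The fingers move at their own pace and stop on an object; the grip force is fixed at half the most. Time passes only in rows, so rows that repeat a pose let the fingers close. It gives the time, the measured TCP pose, the force and the opening at its end, in the units of the state.
- env.state(): the state, without advancing time (a new reading comes with each control period).
- env.read_camera(name): name is "scene" or "side" or "wrist"; returns (picture, depth): 384x512x3 uint8, red, green, blue; 384x512 float32, mm along the optical axis (not along the pixel's ray), 0 where there is no reading.
- env.camera_params(name): a dict with "fx", "fy", "cx", "cy" (pixels), "k1" (the pictures are not rectified: a ray, as slopes to the right and down, at radius r is drawn at 1 + k1 r^2 times it, then the intrinsics apply), "R" (3x3) and "t" (3): a world point X has camera coordinates R X + t. Camera axes: x right, y down, z forward; pixel columns grow to the right and rows downward; lengths in mm; the calibration is good to about 2 mm. A picture is of the moment at which its call begins: read the wrist's pose just before it. camera_params takes no time and is no camera call; for the wrist camera it gives the pose at the moment of the call.
- env.job_done(): hands the job in, once; it reports no verdict.
The state is a dict: "t": time; "joints": joint angles; "qvel": joint speeds; "tau": joint torques, N m; "eef_pos": TCP position; "tcp_rot": TCP orientation; "ft_force": force on the tool from outside, world axes, zero at the start; "moment": the same for the moment, N m; "opening": opening from 0.0 (shut) to 1.0 (fully open).
Only numpy, scipy, OpenCV 4.12 (cv2) and the standard library are available. Lean on these libraries where they do the work, as an engineer would, in place of code of your own. Each camera call takes 0.05 s, during which the arm holds its last target.

TASK

The gel tank on the bench rocks because one of its four feet, at the corner where the grey wedge lies ready, is too short. With the fingertips, push the wedge thin end first along the bench under that short foot until it is snug and carries the foot and the tank is still level, then press down on the lid over that corner to make sure that it no longer rocks, and take the hand away. Do not pick up or tip the wedge or the tank, do not shove the tank out of its place, and leave the tube rack, the beaker and the tip box alone.

Things in the scene. Friction and masses are not known exactly. Their poses are not given: they have to be found in the camera images.
- tank: Clear box, flat lid, 150 (x) x 220 (y) x 64 mm high, 0.9 kg, loose. Origin at bench level under its centre; x points away from the robot, z up. Case underside 16 mm above the bench. Three rubber feet (friction 1) 18 mm across, 16 mm high at (-59,-94), (59,-94), (59,94) mm; short foot at (-59,94). A heavy dark block inside its +x side keeps it level. Two pins stand 14 mm above the lid's +x edge.
- short_foot (a point): Lowest point of the short foot: a ball-ended steel stub of 9 mm radius, 16 mm inboard of the case's edges at the tank's (-x,+y) corner (towards the robot, on its left), hanging 8 mm above the bench. About 2.5 to 3.5 N pressed on the lid above it tips the corner down while nothing is under it.
- press_spot (a point): Centre of the round grey thumb mark (28 mm across, flat) on top of the lid at the corner over the short foot, 64 mm above the bench; in the tank's frame (-52, 85, 64) mm.
- wedge: Grey plastic wedge, 90 x 40 mm, 50 g, flat on the bench before the short foot. Origin on its underside at mid-length; x points to the thin end. Thickness 2 mm at the thin end (x = +45 mm), 10 at the origin, 18 at the square back (x = -45 mm). The foot first touches when above x = about +10 mm; each 5.6 mm more lifts the corner 1 mm. Stays where left by friction, about 0.6.
- tube_rack: White microtube rack, 70 x 200 x 42 mm with a few tubes up to 60 mm high, beside the tank on its +y side. Origin under its centre. Not to be moved.
- beaker: Small translucent plastic beaker, 64 mm across, 70 mm high, on the robot's side of the tank. Origin under its centre. Not to be moved.
- tip_box: Translucent pipette tip box, 88 x 123 x 85 mm, beside the tank on its -y side. Origin under its centre. Not to be moved.
There are look-alikes about, which are no part of the job. There is more than one size of the wedge; the job needs the largest.

How it is judged:
By the outcome, as a careful person would: the job done as asked, in the order asked, and still so for the second after the job is handed in, with the robot touching nothing.
It also fails if it takes over 54 s, if anything falls off the work surface, if the arm or the gripper's body presses on something with over 40 N, if the wrist force passes 120 N, or if a joint passes its speed limit or range.

## Working session

There is one attempt and no reset: what is moved stays moved. The work goes in short steps, Python scripts to look and compute and a tool call to move; the robot and the scene stay as the last step left them, time stands still between calls to the robot, and variables do not carry over. Pictures are saved under pics/ and viewed, and the job is handed in when it is done.

Besides the shell and the picture viewer there is one more tool, called after "Call:" as name(argument=value, ...) on one line, values as JSON. play_rows: Moves the arm, as the interface text tells. Its arguments: {"type":"object","properties":{"targets":{"type":"array","items":{"type":"object","properties":{"linear":{"type":"array","items":{"type":"number"}},"turn":{"type":"number"}}}},"hand":{"type":"number"}},"required":["targets"]}

```bash
mkdir -p pics; ls; python3 - <<'E'
from cell import env
import cv2,numpy as np
print(env.state())
for n in ("scene","side","wrist"):
    p,d=env.read_camera(n); cv2.imwrite(f"pics/{n}0.png",p[:,:,::-1]); np.savez(f"pics/{n}0.npz",p=p,d=d)
    c=env.camera_params(n); print(n,c)
    np.savez(f"pics/{n}0c.npz",**c)
E
```

```text
pics
{'t': 0.0, 'joints': array([ 1.00038858e+00,  4.91578845e-01,  1.55947491e+00,  1.45737861e-05,
        1.09171954e+00, -1.05642531e-01]), 'qvel': array([-8.16316655e-04, -4.16002441e-05, -4.46110067e-04,  5.32355215e-04,
       -1.86240619e-05,  9.27112587e-04]), 'tau': array([ 3.81251466e-04, -6.12652588e+01, -2.58182305e+01,  6.92050369e-02,
        4.82130842e-02, -1.42698177e-04]), 'eef_pos': array([280.04181391, 558.55954468, 291.6409566 ]), 'tcp_rot': array([-3.14041997e+00, -1.37346106e-04,  2.67682063e+00]), 'ft_force': array([-0.8677379 , -0.31628285, -0.61420468]), 'moment': array([ 0.01177949,  0.03446154, -0.01498179]), 'opening': 0.9986543054805704}
scene {'fx': 426.9967632144046, 'fy': 426.9967632144046, 'cx': 258.31321055695395, 'cy': 191.43985426108165, 'k1': -0.08648899254789122, 'R': array([[ 0.72595461,  0.68763652, -0.01207987],
       [ 0.42730694, -0.46474199, -0.77551509],
       [-0.53888652,  0.55782695, -0.63121345]]), 't': array([-431.51896424, -176.48373846, 1397.70113763])}
side {'fx': 457.5877497060267, 'fy': 457.5877497060267, 'cx': 264.67344116678186, 'cy': 195.38391161538175, 'k1': -0.07872132732278654, 'R': array([[ 0.99604772, -0.08708497,  0.01746872],
       [-0.05147907, -0.72629701, -0.68545063],
       [ 0.07237993,  0.68184226, -0.72790953]]), 't': array([-535.63767164,   78.20565125, 1020.87293107])}
wrist {'fx': 339.50806110455227, 'fy': 339.50806110455227, 'cx': 257.22275602494324, 'cy': 188.7612980603624, 'k1': -0.044679401153444695, 'R': array([[ 4.48355649e-01,  8.93855232e-01,  1.88258165e-04],
       [ 8.61039872e-01, -4.31952067e-01,  2.68379860e-01],
       [ 2.39974061e-01, -1.20167529e-01, -9.63313145e-01]]), 't': array([-624.57915371,  -30.13943667,  390.41397847])}
```

View pics/scene0.png

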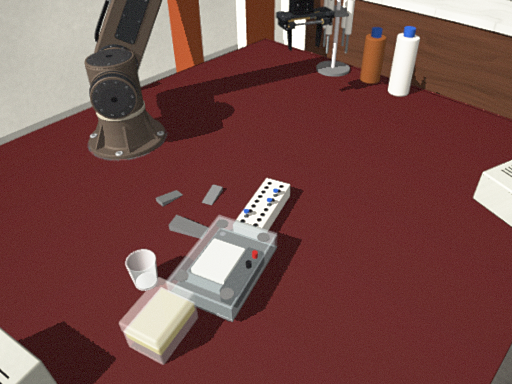

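View pics/side0.png

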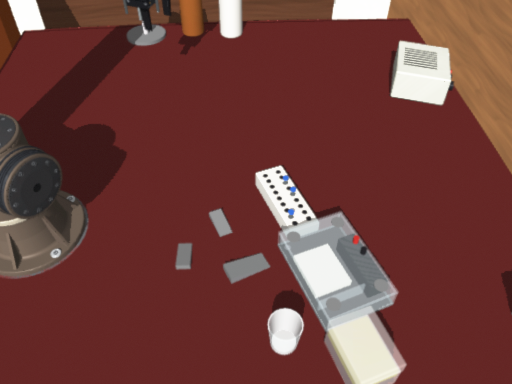

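View pics/wrist0.png

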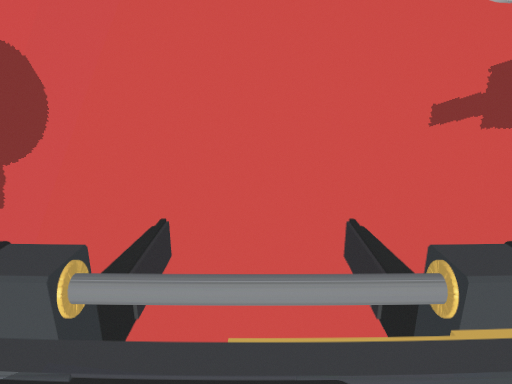

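Scene view: three grey wedges at (169,198), (213,195) and (188,227). The one at (188,227), side view (246,267), is the largest and lies before the tank. The tank is at (225,265). I'll confirm in enlarged crops.

```bash
cat > h.py <<'E'
import numpy as np,cv2
def load(n):
    a=np.load(f"pics/{n}.npz");c=dict(np.load(f"pics/{n}c.npz"));return a['p'],a['d'],c
def ray(c,uv):
    uv=np.atleast_2d(np.float64(uv))
    K=np.array([[c['fx'],0,c['cx']],[0,c['fy'],c['cy']],[0,0,1]],float)
    x=cv2.undistortPoints(uv[:,None],K,np.array([float(c['k1']),0,0,0]))[:,0]
    dd=np.c_[x,np.ones(len(x))]@c['R']; o=-c['R'].T@c['t']
    return o,dd
def onz(c,uv,z):
    o,d=ray(c,uv); return o+d*((z-o[2])/d[:,2])[:,None]
def proj(c,X):
    X=np.atleast_2d(np.float64(X)); Y=X@c['R'].T+c['t']; s=Y[:,:2]/Y[:,2:]
    r2=(s**2).sum(1,keepdims=True); s=s*(1+c['k1']*r2); return s*[c['fx'],c['fy']]+[c['cx'],c['cy']]
E
python3 - <<'E'
from h import *
p,d,c=load('side0')
q=cv2.resize(p[180:384,160:430],None,fx=2.9,fy=2.9,interpolation=cv2.INTER_CUBIC); cv2.imwrite('pics/sidecrop.png',q[:,:,::-1])
p,d,c=load('scene0')
q=cv2.resize(p[165:375,105:305],None,fx=2.8,fy=2.8,interpolation=cv2.INTER_CUBIC); cv2.imwrite('pics/scenecrop.png',q[:,:,::-1])
for n in('side0','scene0'):
    p,d,c=load(n); hsv=cv2.cvtColor(p,cv2.COLOR_RGB2HSV)
    m=((hsv[...,1]<60)&(hsv[...,2]>40)&(hsv[...,2]<150)).astype(np.uint8)
    k,l,s,ce=cv2.connectedComponentsWithStats(m)
    for i in range(1,k):
        if 60<s[i,4]<3000:
            cn=cv2.findContours((l==i).astype(np.uint8),0,2)[0][0]; b=cv2.boxPoints(cv2.minAreaRect(cn))
            print(n,s[i],ce[i].round(1),onz(c,ce[i],8).round(0), onz(c,b,8)[:,:2].round(0).tolist())
E
```

```text
side0 [127   6  39  40 665] [145.3  33. ] [[179. 904.   8.]] [[63.0, 946.0], [118.0, 1153.0], [262.0, 903.0], [201.0, 732.0]]
side0 [390  49   8  47 104] [393.9  69.6] [[1021.  602.    8.]] [[965.0, 458.0], [1064.0, 740.0], [1076.0, 737.0], [975.0, 456.0]]
side0 [  0 115  18  35 417] [  6.3 130. ] [[-161.  365.    8.]] [[-202.0, 439.0], [-150.0, 434.0], [-106.0, 279.0], [-153.0, 283.0]]
side0 [209 208  23  29 108] [219.3 221.7] [[433. -13.   8.]] [[406.0, 16.0], [435.0, 33.0], [461.0, -43.0], [433.0, -59.0]]
side0 [ 316  211   75   88 1894] [360.8 263.5] [[ 729. -151.    8.]] [[649.0, -19.0], [717.0, 28.0], [784.0, -209.0], [723.0, -242.0]]
side0 [331 217  13  11 102] [337.4 221.9] [[702. -33.   8.]] [[690.0, -17.0], [717.0, -19.0], [711.0, -49.0], [684.0, -47.0]]
side0 [288 232  12  11  99] [293.6 237.1] [[596. -69.   8.]] [[585.0, -54.0], [610.0, -56.0], [606.0, -84.0], [582.0, -82.0]]
side0 [278 235  74 149 902] [314.6 310.4] [[ 613. -252.    8.]] [[552.0, -67.0], [577.0, -54.0], [665.0, -396.0], [645.0, -403.0]]
side0 [ 11 240  10  29  92] [ 15.7 253.4] [[-10. -72.   8.]] [[-33.0
[... 2530 characters left out ...]
 -54.0], [556.0, -71.0], [536.0, -90.0]]
scene0 [258 233  12   9  81] [263.2 236.9] [[644. -36.   8.]] [[626.0, -34.0], [646.0, -16.0], [664.0, -36.0], [645.0, -54.0]]
scene0 [127 254  13  17 131] [132.4 263.2] [[ 484. -301.    8.]] [[454.0, -302.0], [461.0, -282.0], [512.0, -301.0], [504.0, -321.0]]
scene0 [160 309  38  55 395] [178.6 337.3] [[ 711. -347.    8.]] [[719.0, -404.0], [684.0, -282.0], [701.0, -281.0], [734.0, -401.0]]
scene0 [  0 328  57  56 511] [ 36.4 372.2] [[ 579. -581.    8.]] [[435.0, -623.0], [431.0, -565.0], [625.0, -563.0], [623.0, -614.0]]
scene0 [491 344  21  40 426] [504.5 369.9] [[1208.   11.    8.]] [[1167.0, 48.0], [1198.0, 74.0], [1227.0, -7.0], [1199.0, -31.0]]
```

View pics/sidecrop.png

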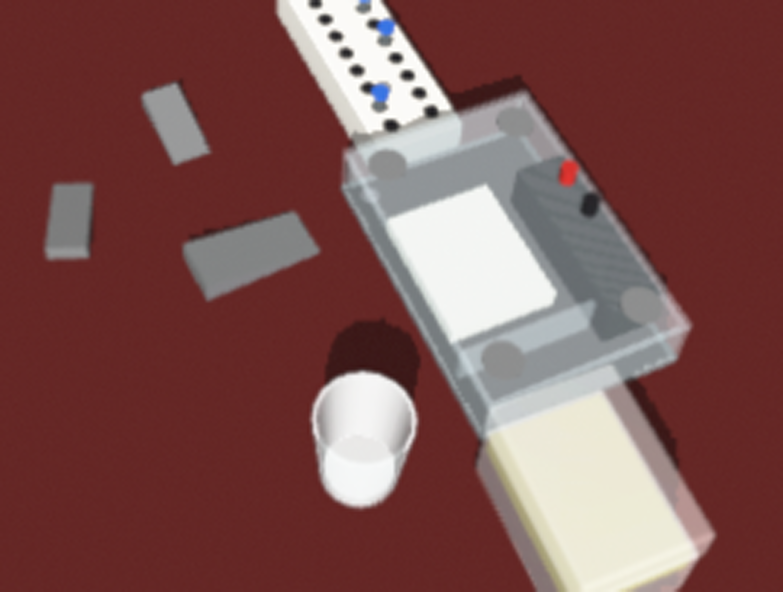

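View pics/scenecrop.png

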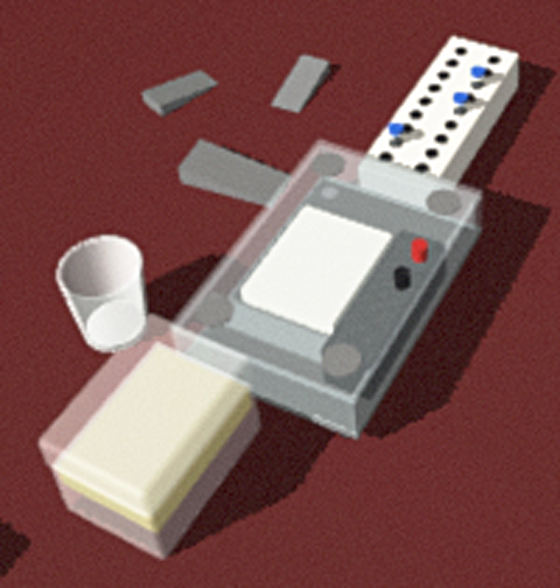

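The crop confirms it: the wedge at side (246,267) is clearly longer and wider than those at (184,256) and (220,222), with its thin end pointing at the tank's near-left corner. Now the tank pose from its four lid marks and the wedge corners.

```bash
python3 - <<'E'
from h import *
p,d,cs=load('side0');_,_,cc=load('scene0')
def S(x):return np.array(x)/2.9+[160,180]-.3
def C(x):return np.array(x)/2.8+[105,165]-.3
# marks order: (-,+),(+,+),(-,-),(+,-)
a=onz(cs,S([[387,163],[515,123],[502,360],[641,304]]),64)
b=onz(cc,C([[330,163],[443,203],[215,310],[341,360]]),64)
M=np.array([[-52,85],[52,85],[-52,-85],[52,-85]],float)
def fit(P):
    m=P.mean(0);q=M-M.mean(0);w=P-m
    th=np.arctan2((q[:,0]*w[:,1]-q[:,1]*w[:,0]).sum(),(q*w).sum());
    R=np.array([[np.cos(th),-np.sin(th)],[np.sin(th),np.cos(th)]]);return m,np.degrees(th),(w-q@R.T).round(1)
for z in(64,):
  for X in(a,b,(a+b)/2):print(X[:,:2].round(1).tolist(),fit(X[:,:2]))
for n,c,f,pts in(('side',cs,S,[[296,211],[320,250],[184,243],[207,300]]),('scene',cc,C,[[292,180],[272,205],[203,141],[181,165]])):
    z=[2,2,18,18]
    print(n,[onz(c,f(q),zz)[0,:2].round(1).tolist() for q,zz in zip(pts,z)])
E
```

```text
[[586.0, -109.2], [684.5, -79.4], [638.4, -272.2], [737.8, -238.9]] (array([ 661.69147182, -174.92591904]), np.float64(18.023312527873337), array([[ 0.1,  0.9],
       [-0.3, -1.4],
       [-0.1, -0.3],
       [ 0.3,  0.8]]))
[[583.0, -106.7], [682.7, -77.3], [635.7, -270.0], [735.3, -237.9]] (array([ 659.17313199, -172.95964939]), np.float64(17.77967945418225), array([[-0.7,  1.2],
       [-0. , -1.1],
       [ 0.1, -0.2],
       [ 0.6,  0.1]]))
[[584.5, -108.0], [683.6, -78.3], [637.1, -271.1], [736.5, -238.4]] (array([ 660.43230191, -173.94278421]), np.float64(17.90124807485903), array([[-0.3,  1.1],
       [-0.2, -1.3],
       [-0. , -0.3],
       [ 0.5,  0.5]]))
side [[522.6, -101.2], [537.1, -137.4], [439.1, -135.1], [453.7, -184.0]]
scene [[523.1, -102.6], [533.6, -135.1], [439.5, -134.0], [450.1, -167.1]]
```

Tank ≈ (660,-174), yaw 17.9°, so the short foot ≈ (575,-103). Wedge centre ≈ (487,-135), heading ≈ 20°, pointing at the foot. I'll move to a wrist-camera view over the wedge, with tool x along the push direction.

Call:
play_rows(hand=10, targets=[{"linear": [-60, -43, 0], "turn": 0.18}, {"linear": [-110, -80, 0], "turn": 0.36}, {"linear": [-160, -115, 0], "turn": 0.54}, {"linear": [-210, -151, 0], "turn": 0.72}, {"linear": [-260, -187, 0], "turn": 0.9}, {"linear": [-310, -223, 0], "turn": 1.08}, {"linear": [-360, -260, 0], "turn": 1.26}, {"linear": [-420, -302, 0], "turn": 1.44}, {"linear": [-435, -360, 0], "turn": 1.62}, {"linear": [-450, -420, 0], "turn": 1.8}, {"linear": [-467, -480, 0], "turn": 1.98}, {"linear": [-483, -540, 0], "turn": 2.16}, {"linear": [-483, -540, 0], "turn": 2.33}, {"linear": [-483, -540, 0], "turn": 2.33}, {"linear": [-483, -540, 0], "turn": 2.33}, {"linear": [-483, -540, 0], "turn": 2.33}])

```text
t: 2.15
eef_pos: [470.0, -139.6, 292.2]
tcp_rot: [-3.141, -0.0, 0.35]
ft_force: [-0.2, -0.0, 0.3]
opening: 0.104
```

```bash
cat > snap.py <<'E'
import sys
from cell import env
import cv2,numpy as np
tag=sys.argv[1]
for n in sys.argv[2:]:
    c=env.camera_params(n); p,d=env.read_camera(n); cv2.imwrite(f"pics/{n}{tag}.png",p[:,:,::-1]); np.savez(f"pics/{n}{tag}.npz",p=p,d=d); np.savez(f"pics/{n}{tag}c.npz",**c)
s=env.state();print({k:np.round(s[k],3).tolist() for k in('t','joints','eef_pos','tcp_rot','ft_force','opening')})
E
python3 snap.py 1 wrist
```

```text
{'t': 2.2, 'joints': [-0.424, 0.3, 1.88, 0.0, 0.961, 0.797], 'eef_pos': [470.035, -139.668, 292.223], 'tcp_rot': [-3.141, -0.0, 0.35], 'ft_force': [-0.723, 0.28, 0.189], 'opening': 0.104}
```

View pics/wrist1.png

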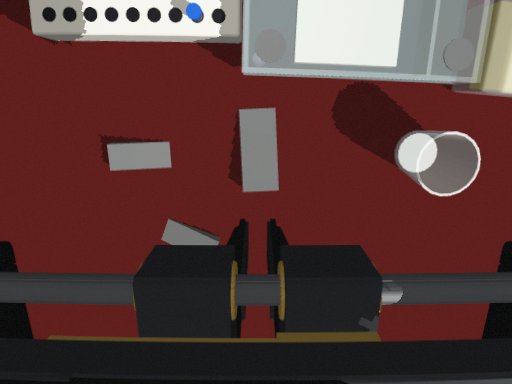

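```bash
python3 - <<'E'
from h import *
p,d,c=load('wrist1')
q=cv2.resize(p[0:200,210:330],None,fx=3,fy=3,interpolation=cv2.INTER_CUBIC); cv2.imwrite('pics/w1crop.png',q[:,:,::-1])
hsv=cv2.cvtColor(p,cv2.COLOR_RGB2HSV)
m=((hsv[...,1]<60)&(hsv[...,2]>60)).astype(np.uint8); m[:100]=0;m[200:]=0;m[:,:225]=0;m[:,295:]=0
cn=max(cv2.findContours(m,0,cv2.CHAIN_APPROX_NONE)[0],key=cv2.contourArea)
ap=cv2.approxPolyDP(cn,4,True)[:,0];print(ap.tolist())
for z in(2,18):print(z,onz(c,ap,z)[:,:2].round(1).tolist())
print(onz(c,[[270,45],[459,54]],64).round(1))
E
```

```text
[[240, 109], [243, 191], [278, 189], [275, 109]]
2 [[519.9, -101.1], [432.6, -135.5], [448.9, -173.2], [533.2, -137.3]]
18 [[520.8, -101.7], [437.1, -134.6], [452.8, -170.7], [533.5, -136.4]]
[[ 584.7 -109.7   64. ]
 [ 638.  -272.    64. ]]
```

View pics/w1crop.png

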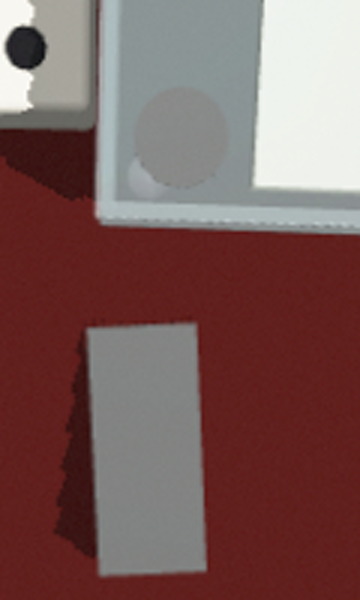

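```bash
python3 - <<'E'
from h import *
p,d,c=load('wrist1')
q=cv2.resize(p[0:75,20:300],None,fx=2.8,fy=4*.7,interpolation=cv2.INTER_CUBIC); cv2.imwrite('pics/w1rack.png',q[:,:,::-1])
T=np.array([660.4,-174.5]);th=np.radians(17.9);R=np.array([[np.cos(th),-np.sin(th)],[np.sin(th),np.cos(th)]])
def tk(X):return ((X[:,:2]-T)@R).round(1).tolist()
for z in(0,42):
  print(z,tk(onz(c,[[241,42],[242,36],[35,41],[33,33]],z)))
print('case edge corner bottom z16/top z64',tk(onz(c,[[243,74]],16)),tk(onz(c,[[243,71]],64)))
print('foot',[ (z,onz(c,[[258,60]],z).round(1)[0].tolist(),tk(onz(c,[[258,60]],z))) for z in(8,12,16)])
w=onz(c,[[240,109],[275,108]],2);print('wedge thin',tk(w)); print('back',tk(onz(c,[[243,191],[278.5,190]],18)))
_,_,cs=load('side0');_,_,cc=load('scene0')
E
```

```text
0 [[-41.6, 113.8], [-35.6, 112.9], [-46.0, 336.2], [-37.9, 337.5]]
42 [[-47.5, 111.7], [-42.1, 110.9], [-51.4, 309.8], [-44.1, 311.0]]
case edge corner bottom z16/top z64 [[-74.9, 110.1]] [[-75.0, 108.1]]
foot [(8, [574.2, -102.4, 8.0], [[-59.8, 95.1]]), (12, [573.9, -102.5, 12.0], [[-60.2, 95.1]]), (16, [573.5, -102.6, 16.0], [[-60.6, 95.1]])]
wedge thin [[-111.1, 113.0], [-108.6, 74.5]]
back [[-200.2, 106.6], [-197.6, 66.8]]
```

View pics/w1rack.png

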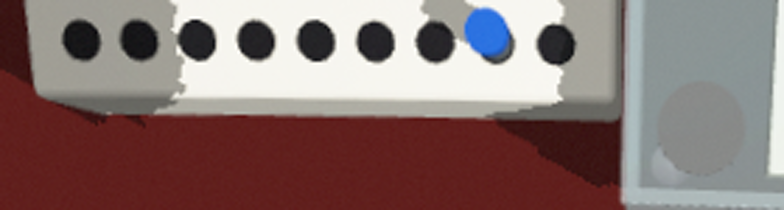

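The rack's end sits right beside the case (tank-frame y≈111, x>-44), so the wedge at its present ≈4° skew would run into it. I'll put two fingertips flat on the wedge's back and steer it parallel to the tank (y≈86.5) while pushing. First I'll descend behind it.

Call:
play_rows(targets=[{"linear": [-27, 2, 30], "turn": -0.02}, {"linear": [-54, 3, 80], "turn": -0.037}, {"linear": [-54, 3, 130], "turn": -0.037}, {"linear": [-54, 3, 170], "turn": -0.037}, {"linear": [-54, 3, 195], "turn": -0.037}, {"linear": [-54, 3, 208], "turn": -0.037}, {"linear": [-54, 3, 208], "turn": -0.037}, {"linear": [-54, 3, 208], "turn": -0.037}])

```text
t: 3.2
eef_pos: [420.5, -161.7, 85.0]
tcp_rot: [3.141, -0.001, 0.384]
ft_force: [-0.9, -0.5, -0.4]
opening: 0.105
```

```bash
python3 snap.py 2 wrist side
```

```text
{'t': 3.3, 'joints': [-0.514, 0.609, 2.16, 0.0, 0.371, 0.672], 'eef_pos': [420.423, -161.746, 85.098], 'tcp_rot': [3.14, -0.001, 0.384], 'ft_force': [0.241, 0.237, -0.902], 'opening': 0.104}
```

View pics/wrist2.png

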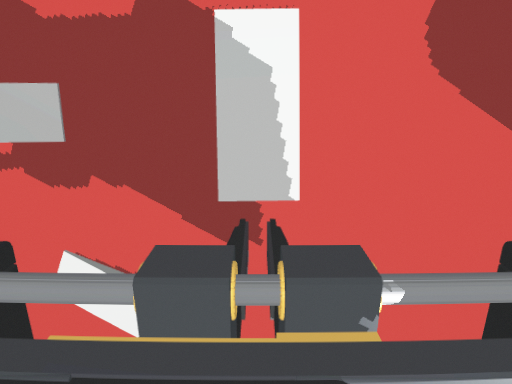

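View pics/side2.png

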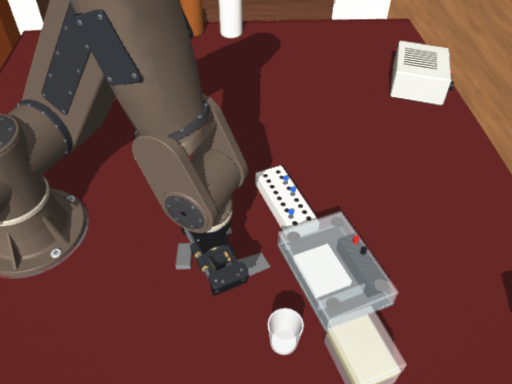

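Wrist view: the wedge's back edge (218–299, row 200) is square to the tool and centred on the fingers (x≈257).

```bash
cat > t.py <<'E'
from h import *
T=np.array([660.4,-174.5]);th=np.radians(17.9);R=np.array([[np.cos(th),-np.sin(th)],[np.sin(th),np.cos(th)]])
def tk(X):return ((np.atleast_2d(X)[:,:2]-T)@R).round(1).tolist()
E
python3 - <<'E'
from t import *
_,_,c=load('wrist2')
print('thin',tk(onz(c,[[215,10],[298.5,9]],2)),'back',tk(onz(c,[[218.5,201],[299,200]],18)))
print('tcp',tk([420.4,-161.7]))
E
```

```text
thin [[-111.7, 113.9], [-108.4, 74.5]] back [[-201.1, 106.5], [-197.8, 67.0]]
tcp [[-224.4, 85.9]]
```

Call:
play_rows(targets=[{"linear": [4, 0.3, 0], "turn": 0}, {"linear": [8, 0.6, 0], "turn": 0}, {"linear": [12, 0.9, 0], "turn": 0}, {"linear": [16, 1.2, 0], "turn": 0}, {"linear": [20, 1.5, 0], "turn": 0.006}, {"linear": [24, 1.8, 0], "turn": 0.012}, {"linear": [28, 2.1, 0], "turn": 0.019}, {"linear": [32, 2.4, 0], "turn": 0.025}, {"linear": [36, 2.7, 0], "turn": 0.031}, {"linear": [40, 2.9, 0], "turn": 0.037}, {"linear": [44, 3.2, 0], "turn": 0.044}, {"linear": [48, 3.5, 0], "turn": 0.05}, {"linear": [52, 3.8, 0], "turn": 0.056}, {"linear": [56, 4.1, 0], "turn": 0.062}, {"linear": [60, 4.4, 0], "turn": 0.069}, {"linear": [60, 4.4, 0], "turn": 0.075}, {"linear": [60, 4.4, 0], "turn": 0.077}, {"linear": [60, 4.4, 0], "turn": 0.077}])

```text
t: 5.55
eef_pos: [477.3, -143.3, 84.2]
tcp_rot: [-3.141, -0.0, 0.307]
ft_force: [-0.4, -0.1, 0.3]
opening: 0.108
```

```bash
python3 snap.py 3 wrist
```

```text
{'t': 5.6, 'joints': [-0.424, 0.643, 2.043, 0.0, 0.456, 0.84], 'eef_pos': [477.311, -143.32, 84.228], 'tcp_rot': [-3.142, -0.0, 0.307], 'ft_force': [0.707, -0.029, 1.435], 'opening': 0.105}
```

View pics/wrist3.png

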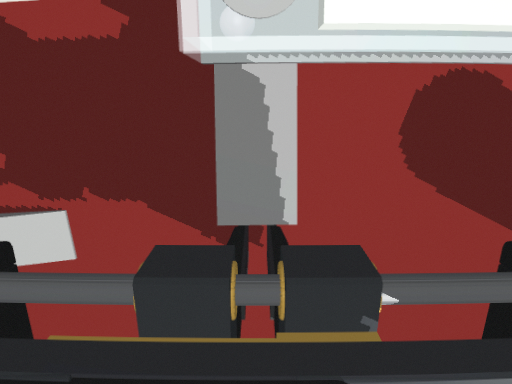

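The wedge followed squarely (217–297, back at row 223), its thin end now under the case edge (row ~62).

```bash
python3 - <<'E'
from t import *
p,_,c=load('wrist3')
q=cv2.resize(p[0:110,150:330],None,fx=4,fy=4,interpolation=cv2.INTER_CUBIC); cv2.imwrite('pics/w3crop.png',q[:,:,::-1])
print('front visible edges z~3',tk(onz(c,[[215,66],[297,66]],3)),'back',tk(onz(c,[[217,224.5],[297,223.5]],18)))
print('tcp',tk([477.3,-143.3]))
E
```

```text
front visible edges z~3 [[-75.7, 105.8], [-76.0, 66.0]] back [[-152.0, 105.9], [-151.7, 65.9]]
tcp [[-164.6, 86.0]]
```

View pics/w3crop.png

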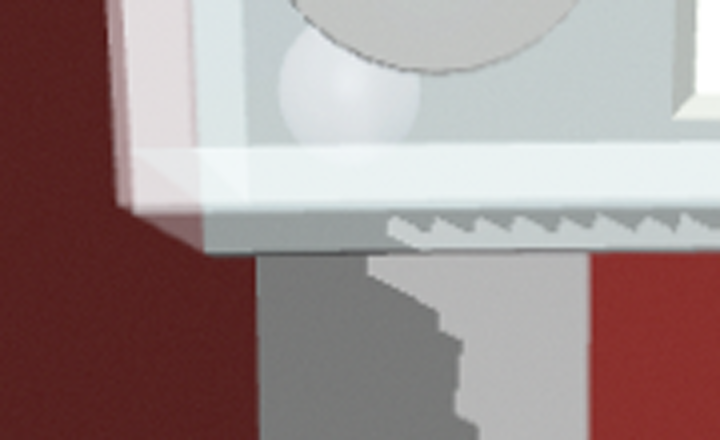

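```bash
python3 - <<'E'
from t import *
p,_,c=load('wrist3')
print('foot',tk(onz(c,[[237,22]],17)))
E
```

```text
foot [[-58.7, 94.0]]
```

Call:
play_rows(targets=[{"linear": [4, 0, 0], "turn": 0}, {"linear": [8, 0, 0], "turn": 0}, {"linear": [12, 0, 0], "turn": 0}, {"linear": [16, 0, 0], "turn": 0}, {"linear": [20, 0, 0], "turn": 0}, {"linear": [23, 0, 0], "turn": 0}, {"linear": [26, 0, 0], "turn": 0}, {"linear": [28, 0, 0], "turn": 0}, {"linear": [30, 0, 0], "turn": 0}, {"linear": [31, 0, 0], "turn": 0}, {"linear": [32, 0, 0], "turn": 0}])

```text
t: 6.98
eef_pos: [507.9, -133.6, 84.2]
tcp_rot: [-3.142, -0.0, 0.307]
ft_force: [-0.2, -0.0, 0.1]
opening: 0.108
```

```bash
python3 snap.py 4 wrist side; python3 - <<'E'
from h import *
p,_,c=load('side4')
q=cv2.resize(p[190:340,200:410],None,fx=3.7,fy=3.7,interpolation=cv2.INTER_CUBIC); cv2.imwrite('pics/s4crop.png',q[:,:,::-1])
E
```

```text
{'t': 7.075, 'joints': [-0.383, 0.662, 1.977, 0.0, 0.502, 0.881], 'eef_pos': [507.939, -133.596, 84.223], 'tcp_rot': [-3.142, -0.0, 0.307], 'ft_force': [0.154, -0.287, 0.551], 'opening': 0.107}
```

View pics/wrist4.png

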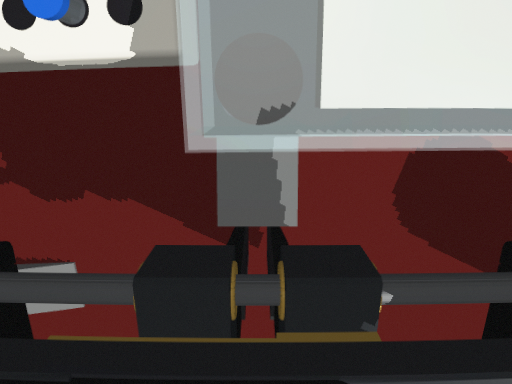

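View pics/s4crop.png

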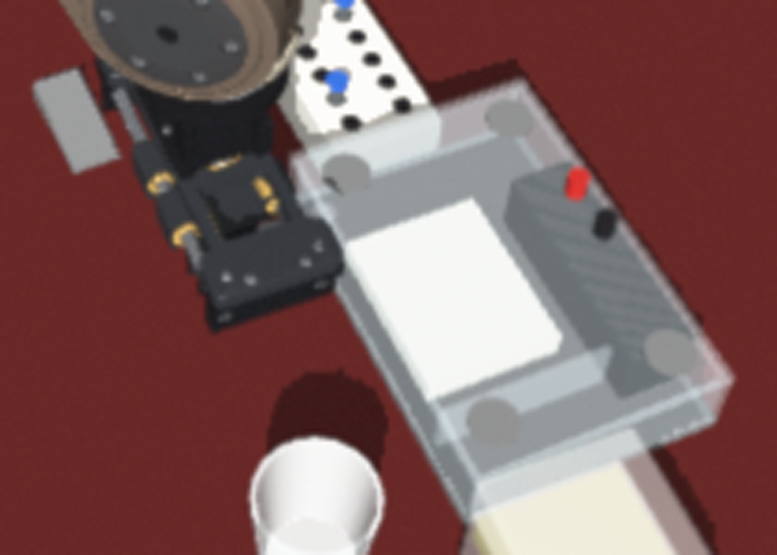

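Call:
play_rows(targets=[{"linear": [1, 0, 0]}, {"linear": [2, 0, 0]}, {"linear": [3, 0, 0]}, {"linear": [4, 0, 0]}])

```text
validation failed for argument at $.ta...
```

Call:
play_rows(targets=[{"linear": [0.5, 0, 0]}, {"linear": [1, 0, 0]}])

```text
validation failed for argument at $.ta...
```

Call:
play_rows(targets=[{"linear": [0.5, 0, 0]}, {"linear": [1, 0, 0]}])

```text
validation failed for argument at $.ta...
```

```bash
cat > ft.py <<'E'
from cell import env
import numpy as np
f=[]
for i in range(6):
    f.append(np.r_[env.state()['ft_force'],env.state()['moment']]); env.read_camera('side')
f=np.array(f);a=0.307
print('along push',(f[:,:2]@[np.cos(a),np.sin(a)]).round(2),'mean',(f[:,:2]@[np.cos(a),np.sin(a)]).mean().round(2),'z',f[:,2].mean().round(2),'mom',f[:,3:].mean(0).round(3),env.state()['t'],env.state()['eef_pos'].round(2))
E
python3 ft.py
```

```text
along push [ 0.06  1.05  0.91  0.44 -0.12 -0.41] mean 0.32 z 0.05 mom [-0.047  0.162  0.008] 7.375 [ 507.87 -133.62   84.22]
```

Call:
play_rows(targets=[{"linear": [1, 0, 0], "turn": 0}, {"linear": [2, 0, 0], "turn": 0}, {"linear": [3, 0, 0], "turn": 0}, {"linear": [4, 0, 0], "turn": 0}])

```text
t: 7.88
eef_pos: [511.7, -132.3, 84.2]
tcp_rot: [-3.141, 0.0, 0.307]
ft_force: [-0.8, -1.3, -0.1]
opening: 0.102
```

```bash
python3 ft.py
```

```text
along push [-1.17 -0.89 -0.35 -0.14  0.73 -0.08] mean -0.32 z 0.16 mom [-0.062  0.192  0.006] 8.175 [ 511.7  -132.41   84.23]
```

Call:
play_rows(targets=[{"linear": [0.5, 0, 0], "turn": 0}, {"linear": [1, 0, 0], "turn": 0}])

```text
t: 8.43
eef_pos: [512.6, -132.1, 84.2]
tcp_rot: [-3.141, 0.0, 0.307]
ft_force: [-2.0, 0.6, 0.6]
opening: 0.105
```

```bash
python3 ft.py
```

```text
along push [-1.69 -1.36 -0.97 -1.38 -0.19 -0.68] mean -1.04 z 0.42 mom [-0.134  0.372  0.008] 8.725 [ 512.58 -132.1    84.2 ]
```

Call:
play_rows(targets=[{"linear": [0.5, 0, 0], "turn": 0}, {"linear": [1, 0, 0], "turn": 0}])

```text
t: 8.98
eef_pos: [513.4, -131.8, 84.2]
tcp_rot: [-3.141, 0.001, 0.307]
ft_force: [-3.6, -1.4, 1.7]
opening: 0.105
```

```bash
python3 ft.py
```

```text
along push [-3.81 -3.13 -2.82 -3.39 -3.99 -3.74] mean -3.48 z 1.25 mom [-0.279  0.752 -0.01 ] 9.275 [ 513.46 -131.79   84.17]
```

Call:
play_rows(targets=[{"linear": [0.5, 0, 0], "turn": 0}, {"linear": [1, 0, 0], "turn": 0}])

```text
t: 9.52
eef_pos: [514.5, -131.5, 84.2]
tcp_rot: [-3.141, 0.0, 0.307]
ft_force: [-3.9, -1.1, 0.2]
opening: 0.1
```

```bash
python3 ft.py
```

```text
along push [-4.08 -2.75 -3.1  -3.28 -3.24 -2.88] mean -3.22 z 0.59 mom [-0.236  0.696  0.002] 9.825 [ 514.62 -131.47   84.23]
```

Force rose at about +5 mm and levelled off at about 3.3 N, so the foot is now carried, with a lift of about 0.2–0.3 mm. I'll back off, raise, close the fingers and look.

Call:
play_rows(targets=[{"linear": [-3, 0, 0], "turn": 0}, {"linear": [-12, 0, 0], "turn": 0}, {"linear": [-25, 0, 0], "turn": 0}, {"linear": [-25, 0, -30], "turn": 0}, {"linear": [-25, 0, -75], "turn": 0}, {"linear": [-25, 0, -110], "turn": 0}, {"linear": [-25, 0, -110], "turn": 0}, {"linear": [-25, 0, -110], "turn": 0}])

```text
t: 10.82
eef_pos: [490.0, -139.1, 193.7]
tcp_rot: [-3.141, 0.0, 0.306]
ft_force: [0.3, -0.3, 0.0]
opening: 0.107
```

```bash
python3 snap.py 5 wrist side scene
```

```text
{'t': 10.975, 'joints': [-0.406, 0.464, 1.944, 0.0, 0.736, 0.858], 'eef_pos': [490.253, -139.023, 193.118], 'tcp_rot': [-3.14, 0.001, 0.307], 'ft_force': [-0.31, -0.431, -0.073], 'opening': 0.104}
```

View pics/wrist5.png

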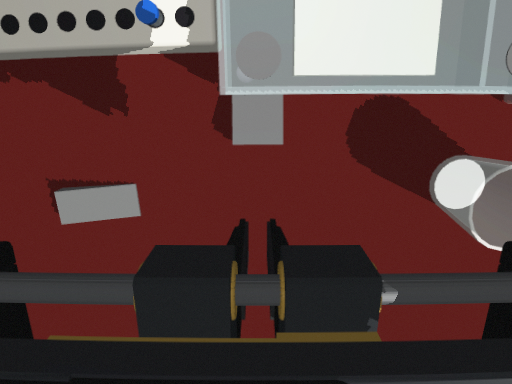

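The wedge sticks out squarely from under the corner, its back edge at (233–284, 144). The thumb mark is at (259,56).

```bash
python3 - <<'E'
from t import *
p,_,c=load('wrist5')
print('back',tk(onz(c,[[233,145],[284,144.5]],18)),'mark',onz(c,[[259,56]],64).round(1),tk(onz(c,[[259,56]],64)))
print('edge',tk(onz(c,[[222,93],[450,93.5]],64)))
q=np.abs(load('side5')[0].astype(int)-load('side0')[0]).max(2).astype(np.uint8)
q=cv2.resize(np.hstack([load('side5')[0][190:380,230:410],cv2.cvtColor(np.clip(q*3,0,255).astype(np.uint8),cv2.COLOR_GRAY2RGB)[190:380,230:410]]),None,fx=2.2,fy=2.2);cv2.imwrite('pics/diff5.png',q[:,:,::-1])
E
```

```text
back [[-114.5, 105.0], [-114.3, 64.6]] mark [[ 584.2 -110.5   64. ]] [[-52.9, 84.3]]
edge [[-74.8, 107.8], [-75.1, -38.0]]
```

View pics/diff5.png

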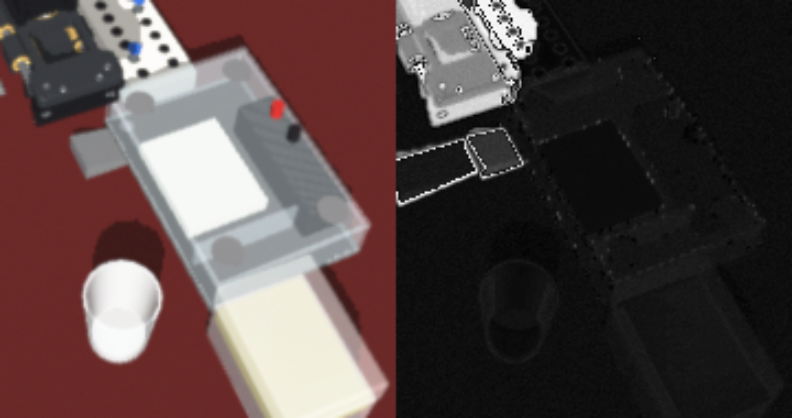

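The difference picture shows only the wedge and the arm changed. The tank and the other things have stayed put. Now over the thumb mark with the fingers shut.

Call:
play_rows(hand=0, targets=[{"linear": [35, 0, 0], "turn": 0}, {"linear": [70, 0, 0], "turn": 0}, {"linear": [98.5, 0.5, 0], "turn": 0}, {"linear": [98.5, 0.5, 20], "turn": 0}, {"linear": [98.5, 0.5, 38], "turn": 0}, {"linear": [98.5, 0.5, 45], "turn": 0}, {"linear": [98.5, 0.5, 47], "turn": 0}, {"linear": [98.5, 0.5, 48], "turn": 0}, {"linear": [98.5, 0.5, 48], "turn": 0}])

```text
t: 12.1
eef_pos: [584.9, -109.9, 146.7]
tcp_rot: [3.141, -0.001, 0.307]
ft_force: [-1.1, -0.1, -0.0]
opening: 0.005
```

```bash
python3 ft.py; python3 snap.py 6 wrist
```

```text
along push [-1.09  0.52  0.25  0.43 -0.18 -0.84] mean -0.15 z -0.08 mom [-0.065  0.147  0.006] 12.4 [ 584.81 -109.78  146.4 ]
{'t': 12.45, 'joints': [-0.297, 0.627, 1.769, 0.0, 0.745, 0.967], 'eef_pos': [584.795, -109.787, 146.365], 'tcp_rot': [3.142, -0.0, 0.307], 'ft_force': [1.057, -0.379, -0.299], 'opening': 0.004}
```

View pics/wrist6.png

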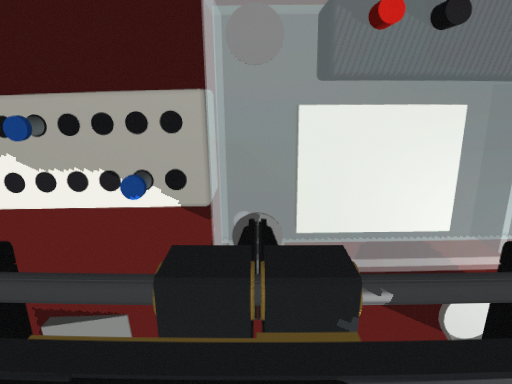

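The shut fingertips stand over the thumb mark at (257,225), about 4 mm above the lid. I'll press down slowly.

Call:
play_rows(targets=[{"linear": [0, 0, 1], "turn": 0}, {"linear": [0, 0, 2], "turn": 0}, {"linear": [0, 0, 3], "turn": 0}, {"linear": [0, 0, 3.5], "turn": 0}, {"linear": [0, 0, 4], "turn": 0}])

```text
t: 13.08
eef_pos: [584.8, -109.8, 142.2]
tcp_rot: [-3.142, -0.0, 0.307]
ft_force: [-0.5, 0.3, 0.4]
opening: 0.004
```

Call:
play_rows(targets=[{"linear": [0, 0, 0.3], "turn": 0}, {"linear": [0, 0, 0.5], "turn": 0}, {"linear": [0, 0, 0.5], "turn": 0}])

```text
t: 13.45
eef_pos: [584.7, -109.8, 142.0]
tcp_rot: [3.142, -0.0, 0.307]
ft_force: [-2.0, -0.5, 5.6]
opening: 0.007
```

Call:
play_rows(targets=[{"linear": [0, 0, 0.2], "turn": 0}, {"linear": [0, 0, 0.3], "turn": 0}, {"linear": [0, 0, 0.3], "turn": 0}, {"linear": [0, 0, 0.3], "turn": 0}])

```text
t: 13.95
eef_pos: [584.7, -109.8, 141.9]
tcp_rot: [3.142, -0.0, 0.307]
ft_force: [-2.8, -0.3, 6.9]
opening: 0.005
```

```bash
python3 ft.py
```

```text
along push [-2.74 -1.67 -3.01 -4.13 -2.44 -2.81] mean -2.8 z 7.6 mom [ 0.     0.716 -0.008] 14.25 [ 584.71 -109.79  141.98]
```

Call:
play_rows(targets=[{"linear": [0, 0, 0.2], "turn": 0}, {"linear": [0, 0, 0.4], "turn": 0}, {"linear": [0, 0, 0.4], "turn": 0}, {"linear": [0, 0, 0.4], "turn": 0}, {"linear": [0, 0, 0.4], "turn": 0}])

```text
t: 14.88
eef_pos: [584.7, -109.8, 141.9]
tcp_rot: [3.141, -0.0, 0.307]
ft_force: [-3.9, 0.8, 10.9]
opening: 0.003
```

```bash
python3 ft.py
```

```text
along push [-3.51 -4.47 -3.8  -4.31 -3.68 -3.61] mean -3.89 z 11.78 mom [ 0.046  0.959 -0.02 ] 15.175 [ 584.69 -109.78  141.87]
```

Call:
play_rows(targets=[{"linear": [0, 0, -1], "turn": 0}, {"linear": [0, 0, -5], "turn": 0}, {"linear": [0, 0, -25], "turn": 0}, {"linear": [0, 0, -70], "turn": 0}, {"linear": [-30, 0, -110], "turn": 0}, {"linear": [-80, 0, -110], "turn": 0}, {"linear": [-95, 0, -110], "turn": 0}, {"linear": [-95, 0, -110], "turn": 0}, {"linear": [-95, 0, -110], "turn": 0}])

```text
t: 16.3
eef_pos: [495.2, -138.4, 250.8]
tcp_rot: [3.142, -0.0, 0.307]
ft_force: [0.9, 0.0, 0.8]
opening: 0.007
```

```bash
python3 snap.py 7 wrist side; python3 - <<'E'
from t import *
q=np.abs(load('side7')[0].astype(int)-load('side5')[0]).max(2).astype(np.uint8)
q=cv2.resize(np.hstack([load('side7')[0][190:380,230:410],cv2.cvtColor(np.clip(q*3,0,255).astype(np.uint8),cv2.COLOR_GRAY2RGB)[190:380,230:410]]),None,fx=2.2,fy=2.2);cv2.imwrite('pics/diff7.png',q[:,:,::-1])
E
```

```text
{'t': 16.4, 'joints': [-0.401, 0.386, 1.877, 0.0, 0.879, 0.862], 'eef_pos': [495.067, -138.267, 250.654], 'tcp_rot': [-3.141, 0.0, 0.307], 'ft_force': [-0.106, -0.486, 0.079], 'opening': 0.004}
```

View pics/wrist7.png

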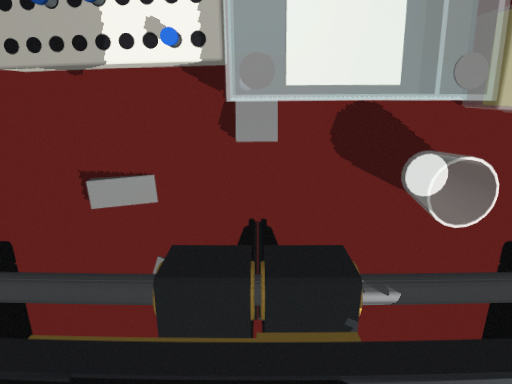

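View pics/diff7.png

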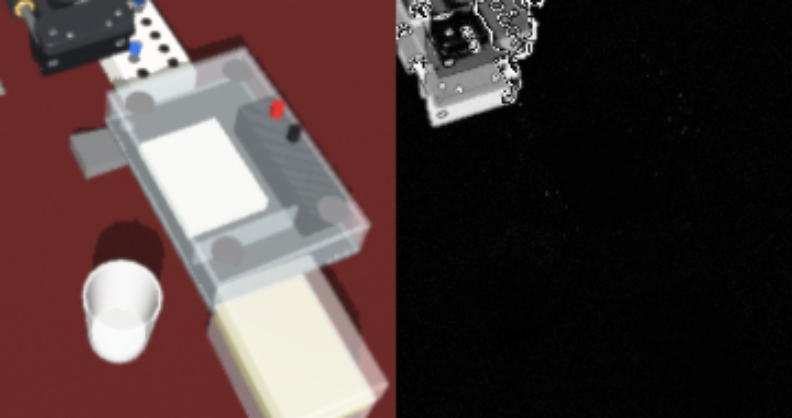

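With nearly 12 N on the corner the hand sank only about 0.1 mm, so it doesn't rock. The picture taken after pressing differs from the one before only where the arm is. Handing in.

```bash
python3 -c "
from cell import env
print(env.job_done())"
```

```text
the job is handed in; nothing more can be done
None
```

I pushed the largest wedge, thin end first, along the bench under the short foot and turned it about 4.5° on the way so it cleared the tube rack. I then pressed the lid over that corner, took the hand away and handed the job in at about 16 s.

- **Snug fit:** The push force rose from about 0 N to 3.5 N as the foot touched, then levelled off at about 3.2 N over the last millimetre. That means the wedge is carrying the foot. I put the lift at only 0.2–0.3 mm, worked out from the wedge's slope rather than measured directly.
- **No rocking:** I pressed on the thumb mark with up to about 11.8 N, where 2.5–3.5 N tipped the corner before. The fingertips sank only about 0.1 mm.
- **Nothing else moved:** A side-camera picture taken before the push and one taken after it differ only in the wedge and the arm. Pictures from before and after the press differ only in the arm. The arm hid part of the tube rack in the side views, so there I rely on a measured gap of about 5 mm between the wedge and the rack.
- **Disagreements:** My camera estimate put first contact about 1–2 mm later than the force showed, within the calibration error, so I went by the force. A sideways force of about 4 N built up during the press, but the tank did not shift visibly.

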